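Click the polisher's speed thumbwheel to its mark and store it

ROBOT

A 6-joint arm with a two-finger parallel gripper is mounted at the origin on the work surface. World frame = base frame: x ahead of the robot, y to its left, z up, the work surface at z = 0. Lengths are in m, angles in degrees, forces in N, time in s.
With the tool pointing down it reaches from about 0.25 to 0.8 m from the base axis. Payload 8.5 kg.
Tool frame: the origin (TCP) lies midway between the tips of the shut fingers; the grasp point (between the pads) lies 19 mm behind it (manip.hold_point_z is the distance from the TCP to the grasp point, in m); z points along the fingers, y is the line along which they close (so a half turn about z gives the same grasp; the last joint's range is limited). The gripper opens to 85 mm and grips with 20 to 120 N. Pads are 22 mm wide; open, the fingers measure 114 mm over their backs; the gripper's body (76 mm by 85 mm) begins 54 mm behind the grasp point. The pads swing forward as they close: fully open they stand 13 mm farther back than shut.
Start: joints at [65.432, 13.648, -0.773, 75.585, 0, 90], TCP at [0.218, 0.477, 0.231] pointing down, gripper open.
Joint ranges: [-152.45, 152.45], [-59.26, 108.67], [-65.41, 83.53], [-104.44, 129.93], [-82.83, 76.93], [-180, 180]. Speed limits (degrees/s): [127.2, 127.2, 159.86, 180, 180, 180].

INTERFACE

Orientations are given as [roll, pitch, yaw] about the fixed x, y, z axes, in that order (R = Rz(yaw) Ry(pitch) Rx(roll)).
In Python, from plant import manip gives the robot as it stands.
- The arm moves only by the tool carry_out, never from a script. Its argument "motion" is a list of rows, each an object with "delta_pos": the shift along the world's x, y, z in units of 0.3 m (1.0 is 0.3 m), a list of three; "rot": the turn, a rotation vector about the world's x, y, z in units of 180 degrees (1.0 is 180 degrees), a list of three; "gripper": the closure, from 0 (fully open) to 1 (shut). In form: [{"delta_pos": [x, y, z], "rot": [rx, ry, rz], "gripper": gripper}, ...]. A call has 1 to 12 rows; each row is the pose to reach, as a shift and turn from the pose commanded when the call began, turning the shorter way round; what a row does not reach only later rows make up. A row lasts 1/8 s, in which the tool goes at most 62.5 mm and 10.7 degrees, less where a joint would pass 70% of its speed; a pose out of reach is approached as far as the arm can. A call with a number of a shift or a turn outside -1 to 1 is refused whole. A call with a gripper value outside its range is refused whole. The fingers move at their own pace and stop on an object; the grip force is fixed at half the most. Time passes only in rows, so rows that repeat a pose let the fingers close. It gives the time, the measured TCP pose, the force, the opening and the grip force at its end, in the units of the state.
- manip.state(): the state, without advancing time (a new reading comes with each control period).
- manip.capture(name): name is "scene" or "top" or "wrist"; returns a dict with "image" (480x640x3 uint8, red, green, blue), "depth" (480x640 float32, m along the optical axis (not along the pixel's ray), 0 where there is no reading), "fx", "fy", "cx", "cy" (pixels), "R" (3x3) and "t" (3): a world point X has camera coordinates R X + t. Camera axes: x right, y down, z forward; pixel columns grow to the right and rows downward; lengths in m; the calibration is good to about 2 mm. The wrist camera is an equidistant fisheye: a pixel r from the principal point sees the ray r / f radians off the axis. A picture is of the moment at which its call begins.
- manip.hand_in(): hands the job in; it is judged then, once.
The state is a dict: "clock": time; "qpos": joint angles; "dq": joint speeds; "joint_torque": joint torques, N m; "tool_pos": TCP position; "eef_rot": TCP orientation; "contact_force": force on the tool from outside, world axes, zero at the start; "moment": the same for the moment, N m; "gripper_width": opening from 0.0 (shut) to 1.0 (fully open); "grasp_force": force on a finger pad.
Only numpy, scipy, OpenCV 4.12 (cv2) and the standard library are available. Lean on these libraries where they do the work, as an engineer would, in place of code of your own. Each camera call takes 0.05 s, during which the arm holds its last target. There are 200 camera calls.

TASK

Set the speed of the black polisher: stroke the edge of its thumbwheel with a fingertip, click by click, until the white line on the wheel stands straight up in line with the two steel pointers, and take the finger off. Then press the round button on the polisher fully in and let it spring back, which stores the setting. Only touch: do not lift, tip or shove the polisher, and leave everything else on the table where it is.

Things in the scene. Friction and masses are not known exactly. Their poses are not given: they have to be found in the camera images.
- polisher: matte black cordless polisher, 2.2 kg, loose, standing on its battery foot and backing plate; 370 mm long, 92 wide. Origin mid-underside on the table; its z is up, its y runs lengthwise from the square battery foot (-y) to the round head (+y, 108 mm tall). Flat deck 112 mm above the table, 58 mm wide, y -120 to +80 mm; thumbwheel on its centre line at y = +30 mm, button at y = -75 mm
- thumbwheel (a joint): wheel angle, rad. 0 = white line straight up, in line with the steel pointers; negative = line leans to the battery foot. Grows when the wheel's top is stroked towards the round head (polisher's +y). Clicks every 18 deg (0.314 rad, 7.9 mm at the rim), snaps to the nearest click when let go (resists about 1 N at the rim). Starts 2 to 5 clicks short of 0; can overshoot 0 and be turned back
- wheel_top (a point): topmost point of the thumbwheel's tread, mid-width, 148 mm above the table; does not turn. Wheel 50 mm diameter, 14 wide, axle along the polisher's x, 11 mm above the deck. Driven by friction of a fingertip pressed on the tread with 3 to 6 N. Sprung: yields downwards from about 2 N, then 1 N per mm, to a stop after 5 mm (3 mm is 4 to 5 N)
- wheel_index (a point): point of the tread on the wheel's white line, 25 mm from the axle; turns with the wheel. The line crosses the tread and runs 14 mm down both flanks. Two steel pointers, 3 mm wide, stand on the polisher either side of the wheel, tips 138 mm above the table
- store_button_top (a point): centre of the top face of the round grey push button, 28 mm diameter, on the polisher's deck towards the battery foot; pressed straight down
- store_button (a joint): how far the button is pressed, in m: 0 out, 0.006 fully in; springs back; fully in takes about 5 N
- pad_case: bystander: translucent blue square pad case with lid, 154 x 154 x 52 mm; origin at the centre of its underside
- wheel_brush: bystander: short steel wheel brush lying down, handle and steel barrel 180 mm long, 44 mm thick; origin on the table under its middle, x along it
- pick: bystander: orange plastic interior detailing pick lying flat, 154 mm long, 10 mm thick; origin on the table near its middle, x along it
- polish_bottle: bystander: white bottle, 60 mm diameter, 170 mm tall; origin at the centre of its underside
- wax_jar: bystander: squat black jar with steel lid, 84 mm diameter, 60 mm tall; origin at the centre of its underside
- backing_plate: bystander: spare rubber backing plate, 100 mm diameter, 28 mm tall; origin at the centre of its underside
- glaze_bottle: bystander: grey bottle, 52 mm diameter, 140 mm tall; origin at the centre of its underside

How it is judged:
By the outcome, as a careful person would: the job done as asked, in the order asked, and still so for the second after the job is handed in, with the robot touching nothing.
It also fails if it takes over 51 s, if anything falls off the work surface, if the arm or the gripper's body presses on something with over 40 N, if the wrist force passes 120 N, or if a joint passes its speed limit or range.

## Working session

There is one attempt and no reset: what is moved stays moved. The work goes in short steps, Python scripts to look and compute and a tool call to move; the robot and the scene stay as the last step left them, time stands still between calls to the robot, and variables do not carry over. Pictures are saved under pics/ and viewed, at most 10 in all, crops included, and the job is handed in when it is done.

Besides the shell and the picture viewer there is one more tool, called after ">>>" in YAML: its name, and indented under it one key for each argument. carry_out: Moves the arm, as the interface text tells. Its arguments: {"type":"object","properties":{"motion":{"type":"array"}},"required":["motion"]}

```bash
mkdir -p pics
cat > h.py <<'E'
import numpy as np, cv2
from plant import manip
def cap(n,f=None):
    c=manip.capture(n)
    if f: cv2.imwrite('pics/'+f,cv2.cvtColor(c['image'],cv2.COLOR_RGB2BGR))
    return c
def world(c,u,v,z=None):
    """pixel to world on plane z, or by depth (pinhole)"""
    d=np.array([(u-c['cx'])/c['fx'],(v-c['cy'])/c['fy'],1.])
    R=np.array(c['R']);t=np.array(c['t']);o=-R.T@t;r=R.T@d
    s=c['depth'][int(round(v)),int(round(u))] if z is None else (z-o[2])/r[2]
    return o+s*r
def proj(c,X):
    p=np.array(c['R'])@X+np.array(c['t']); return p[0]/p[2]*c['fx']+c['cx'],p[1]/p[2]*c['fy']+c['cy']
E
python3 - <<'E'
from h import *
a=cap('top','top.png');b=cap('scene','scene.png')
np.set_printoptions(precision=4,suppress=True)
for c in(a,b):print(-np.array(c['R']).T@c['t'],c['fx'],np.array(c['R'])[2])
print(manip.state())
E
```

```text
[0.1385 0.0228 1.8128] 625.1909077085865 [ 0.1917 -0.0147 -0.9813]
[0.8429 0.3684 0.9103] 435.5142812258092 [-0.3742 -0.4067 -0.8334]
{'clock': 0.1, 'qpos': array([65.4304, 13.6787, -0.8112, 75.5854, -0.0004, 89.9998]), 'dq': array([-0.0573, -0.0146,  0.1688, -0.0671,  0.0644,  0.028 ]), 'joint_torque': array([  0.0006, -53.9718,  34.7   ,   0.0134,   0.    ,  -0.    ]), 'tool_pos': array([0.2181, 0.4771, 0.2307]), 'eef_rot': array([-179.9246,    0.0004,  155.4305]), 'contact_force': array([0.1976, 0.5024, 0.0712]), 'moment': array([ 0.0333, -0.0267, -0.0001]), 'grasp_force': 0.0, 'gripper_width': 1.0028815618042306}
```

View pics/top.png

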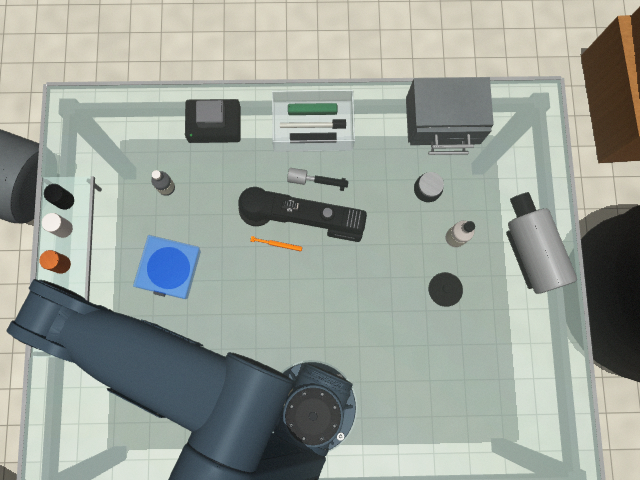

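View pics/scene.png

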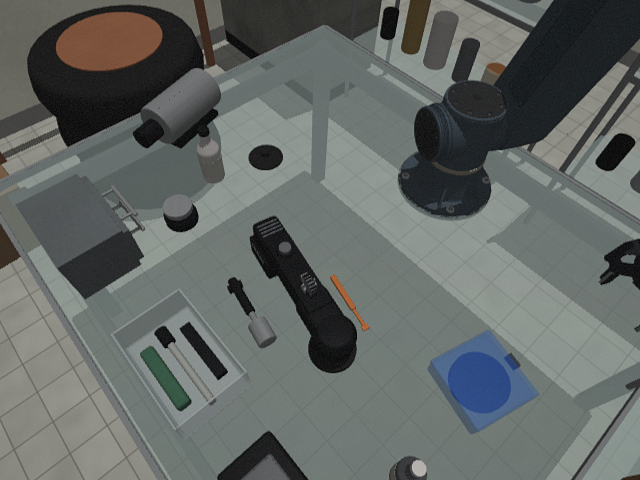

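The top view shows the polisher head at about (255,206), the wheel at (290,206) and the button at (328,212). In the scene view the button is at (285,247), the wheel at (308,284) and the head at (335,335). Next I'll zoom in and measure.

Run:
```python
from h import *
np.set_printoptions(precision=4,suppress=True)
a=cap('top');b=cap('scene')
A=a['image'][180:250,230:375];B=b['image'][210:375,240:365]
A=cv2.resize(A,(780,int(70*780/145)),interpolation=cv2.INTER_CUBIC);B=cv2.resize(B,None,fx=3.5,fy=3.5,interpolation=cv2.INTER_CUBIC)
cv2.imwrite('pics/ta.png',A[:,:,::-1]);cv2.imwrite('pics/sb.png',B[:,:,::-1])
print('top',world(a,328,212,.118),world(a,290,206,.14),world(a,328,212),'scene',world(b,285,247,.118),world(b,308,284,.14),world(b,285,247))
# grey button centroid
for c,(u0,u1,v0,v1) in((a,(318,338,204,221)),(b,(272,298,236,260))):
    g=c['image'][v0:v1,u0:u1].astype(int).max(2); m=g>70
    ys,xs=np.nonzero(m); print(m.sum(),xs.mean()+u0,ys.mean()+v0,world(c,xs.mean()+u0,ys.mean()+v0,.118))
```

```text
top [ 0.5328 -0.0551  0.118 ] [0.5462 0.0501 0.14  ] [ 0.5323 -0.055   0.1201] scene [ 0.5279 -0.0565  0.118 ] [0.5585 0.0545 0.14  ] [ 0.5321 -0.0508  0.1287]
87 328.1264367816092 211.09195402298852 [ 0.5354 -0.0555  0.118 ]
148 287.8310810810811 244.25675675675674 [ 0.5186 -0.058   0.118 ]
```

View pics/ta.png

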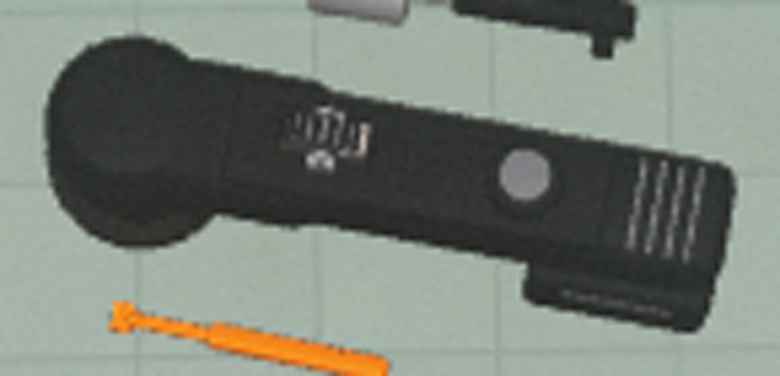

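View pics/sb.png

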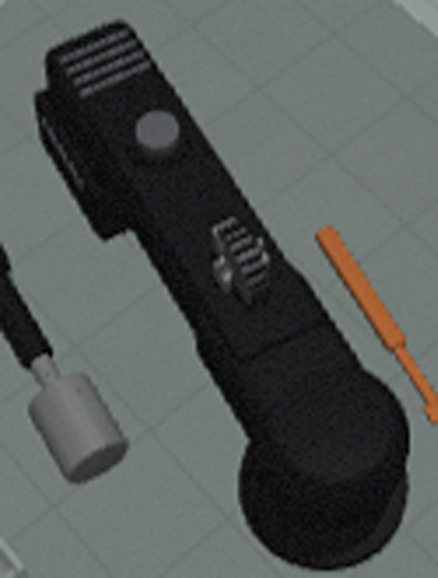

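The button sits at about (0.531,-0.055). The wheel is at about (0.55,0.049), 105 mm away as it should be, so the polisher's +y is roughly (0.18,0.98). The white line shows at crop (363,140), leaning to the foot. Next I'll move above the wheel with the gripper shut and tool x along the stroke.

>>> carry_out:
  motion:
    - {"delta_pos": [0.55, -0.71, 0.1], "rot": [0, 0, -0.21], "gripper": 1}
    - {"delta_pos": [0.55, -0.71, 0.1], "rot": [0, 0, -0.21], "gripper": 1}
    - {"delta_pos": [0.55, -0.71, 0.1], "rot": [0, 0, -0.21], "gripper": 1}
    - {"delta_pos": [0.55, -0.71, 0.1], "rot": [0, 0, -0.21], "gripper": 1}
    - {"delta_pos": [0.55, -0.71, 0.1], "rot": [0, 0, -0.21], "gripper": 1}

```text
clock: 0.82
tool_pos: [0.3848, 0.262, 0.2617]
eef_rot: [180.0, 0.0, 117.4]
contact_force: [0.1, 0.6, -0.8]
gripper_width: -0.002
grasp_force: 0.0
```

>>> carry_out:
  motion:
    - {"delta_pos": [0.55, -0.71, 0.0], "rot": [0, 0, -0.21], "gripper": 1}
    - {"delta_pos": [0.55, -0.71, 0.0], "rot": [0, 0, -0.21], "gripper": 1}
    - {"delta_pos": [0.55, -0.71, 0.0], "rot": [0, 0, -0.21], "gripper": 1}
    - {"delta_pos": [0.55, -0.71, 0.0], "rot": [0, 0, -0.21], "gripper": 1}
    - {"delta_pos": [0.55, -0.71, 0.0], "rot": [0, 0, -0.21], "gripper": 1}
    - {"delta_pos": [0.55, -0.71, 0.0], "rot": [0, 0, -0.21], "gripper": 1}

```text
clock: 1.58
tool_pos: [0.5485, 0.0506, 0.2607]
eef_rot: [-179.9, 0.0, 79.8]
contact_force: [-0.3, -0.1, -0.2]
gripper_width: 0.002
grasp_force: 0.0
```

Run:
```python
from h import *
np.set_printoptions(precision=4,suppress=True)
c=cap('wrist','w1.png');R=np.array(c['R'])
print(-R.T@c['t'],R,c['fx'],c['cx'],c['cy'])
s=manip.state();print(s['clock'],s['qpos'],s['tool_pos'],s['eef_rot'],s['contact_force'],s['gripper_width'])
```

```text
[0.5612 0.1184 0.4022] [[ 0.9839 -0.1785 -0.0029]
 [-0.1709 -0.9469  0.2724]
 [-0.0514 -0.2675 -0.9622]] 371.64829954431775 315.4951734914149 231.7162930960138
1.625 [  5.3589  15.7936   6.4917  80.7659   0.024  105.5335] [0.5479 0.0515 0.2609] [-179.9283   -0.005    79.8253] [0.674  0.0819 0.4138] 0.0006649835701698976
```

View pics/w1.png

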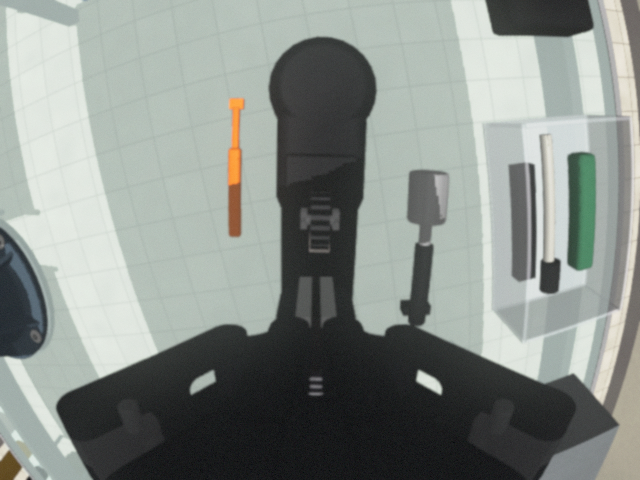

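The wrist view shows the wheel at about (320,225), the pointers at (305,217) and (336,217), and the fingertips at (316,280). The polisher axis runs almost vertically in the image.

```bash
cat >> h.py <<'E'
def fish(c,u,v,z):
    x,y=(u-c['cx'])/c['fx'],(v-c['cy'])/c['fy'];r=np.hypot(x,y);k=np.sin(r)/r
    d=np.array([x*k,y*k,np.cos(r)]);R=np.array(c['R']);o=-R.T@c['t'];q=R.T@d
    return o+(z-o[2])/q[2]*q
def fproj(c,X):
    p=np.array(c['R'])@X+np.array(c['t']);r=np.hypot(p[0],p[1]);k=np.arctan2(r,p[2])/r
    return p[0]*k*c['fx']+c['cx'],p[1]*k*c['fy']+c['cy']
def axle(c,u,v):
    """wheel centre on the table axes from the midpoint of the two pointers"""
E
sed -i '/def axle/,$d' h.py
python3 - <<'E'
from h import *
np.set_printoptions(precision=4,suppress=True)
c=cap('wrist')
I=c['image'][185:265,280:360];cv2.imwrite('pics/w1c.png',cv2.resize(I[:,:,::-1],None,fx=7,fy=7,interpolation=cv2.INTER_CUBIC))
L,Rr=fish(c,305,217,.138),fish(c,336,217,.138);print(L,Rr,(L+Rr)/2)
# deck edges: silhouettes
g=c['image'].max(2)
for v in (215,230,245,260):
    r=g[v]; d=[u for u in range(260,380) if r[u]<70]; print(v,d[0],d[-1],fish(c,d[0],v,.112)[:2],fish(c,d[-1],v,.112)[:2])
E
```

```text
[0.5409 0.0583 0.138 ] [0.5632 0.0543 0.138 ] [0.5521 0.0563 0.138 ]
215 283 356 [0.5218 0.057 ] [0.5797 0.0467]
230 283 356 [0.5193 0.0448] [0.5778 0.0343]
245 283 355 [0.5168 0.0322] [0.5751 0.0217]
260 283 354 [0.5141 0.0193] [0.5724 0.0089]
```

View pics/w1c.png

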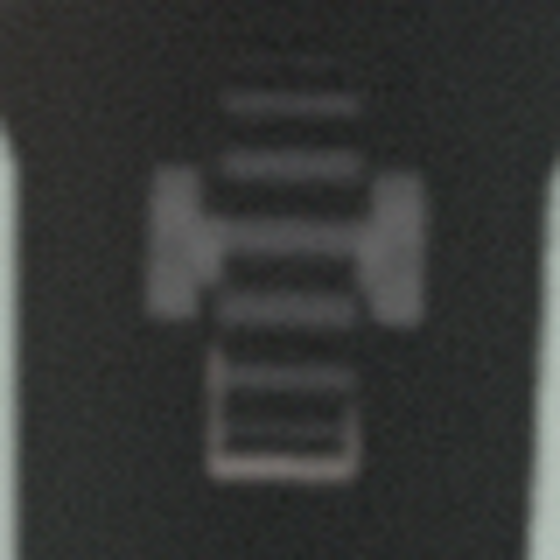

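Run:
```python
from h import *
np.set_printoptions(precision=4,suppress=True)
c=cap('wrist')
ax=np.array([.192,.981,0])
for C in (np.array([.551,.0486,.123]),np.array([.552,.0535,.123])):
    f=lambda X:[round(float(((p-o)*7)),0) for p,o in zip(fproj(c,X),(280,185))]
    print(C,'tip',f(C+[0,0,.015]),'base',f(C-[0,0,.011]))
    for n in range(-5,4):
        a=n*np.radians(18); print(n,f(C+.025*(np.sin(a)*ax+np.array([0,0,np.cos(a)]))),f(C+.011*(np.sin(a)*ax+np.array([0,0,np.cos(a)]))))
t=manip.capture('top')
for C in ([.551,.0486,.138],[.552,.0535,.138]): print(((np.array(proj(t,np.array(C)))-[230,180])*5.379))
```

```text
[0.551  0.0486 0.123 ] tip [290.0, 300.0] base [287.0, 241.0]
-5 [283.0, 477.0] [286.0, 360.0]
-4 [284.0, 490.0] [286.0, 364.0]
-3 [286.0, 480.0] [287.0, 358.0]
-2 [287.0, 448.0] [288.0, 343.0]
-1 [289.0, 395.0] [288.0, 319.0]
0 [291.0, 326.0] [289.0, 290.0]
1 [292.0, 249.0] [290.0, 258.0]
2 [293.0, 175.0] [290.0, 227.0]
3 [293.0, 111.0] [290.0, 200.0]
[0.552  0.0535 0.123 ] tip [291.0, 254.0] base [288.0, 198.0]
-5 [285.0, 436.0] [287.0, 317.0]
-4 [286.0, 447.0] [288.0, 320.0]
-3 [287.0, 436.0] [288.0, 314.0]
-2 [289.0, 403.0] [289.0, 298.0]
-1 [291.0, 348.0] [290.0, 274.0]
0 [292.0, 278.0] [290.0, 245.0]
1 [294.0, 201.0] [291.0, 213.0]
2 [295.0, 127.0] [291.0, 181.0]
3 [295.0, 64.0] [292.0, 154.0]
[325.5778 131.6077]
[315.9843 129.8522]
```

The ribs sit on the clicks, and the white line shows about 3 clicks short, with the wheel centre at about (0.5515,0.0503). First I'll touch down 4.5 mm before centre.

>>> carry_out:
  motion:
    - {"delta_pos": [0.009, -0.017, -0.2], "rot": [0, 0, 0], "gripper": 1}
    - {"delta_pos": [0.009, -0.017, -0.353], "rot": [0, 0, 0], "gripper": 1}
    - {"delta_pos": [0.009, -0.017, -0.353], "rot": [0, 0, 0], "gripper": 1}
    - {"delta_pos": [0.009, -0.017, -0.37], "rot": [0, 0, 0], "gripper": 1}
    - {"delta_pos": [0.009, -0.017, -0.387], "rot": [0, 0, 0], "gripper": 1}
    - {"delta_pos": [0.009, -0.017, -0.387], "rot": [0, 0, 0], "gripper": 1}

```text
clock: 2.52
tool_pos: [0.5521, 0.0466, 0.1465]
eef_rot: [179.8, -0.1, 79.8]
contact_force: [1.2, 0.8, 4.2]
gripper_width: 0.005
grasp_force: 1.8
```

>>> carry_out:
  motion:
    - {"delta_pos": [0.0015, 0.0075, 0], "rot": [0, 0, 0], "gripper": 1}
    - {"delta_pos": [0.003, 0.015, 0], "rot": [0, 0, 0], "gripper": 1}
    - {"delta_pos": [0.0045, 0.0225, 0], "rot": [0, 0, 0], "gripper": 1}
    - {"delta_pos": [0.006, 0.03, 0], "rot": [0, 0, 0], "gripper": 1}
    - {"delta_pos": [0.006, 0.03, 0], "rot": [0, 0, 0], "gripper": 1}

```text
clock: 3.15
tool_pos: [0.553, 0.0555, 0.1453]
eef_rot: [180.0, -0.0, 79.8]
contact_force: [3.3, -1.4, 4.5]
gripper_width: -0.007
grasp_force: 2.4
```

>>> carry_out:
  motion:
    - {"delta_pos": [0, 0, 0.05], "rot": [0, 0, 0], "gripper": 1}
    - {"delta_pos": [0, 0, 0.2], "rot": [0, 0, 0], "gripper": 1}
    - {"delta_pos": [0, 0, 0.35], "rot": [0, 0, 0], "gripper": 1}
    - {"delta_pos": [0, 0, 0.35], "rot": [0, 0, 0], "gripper": 1}
    - {"delta_pos": [0, 0, 0.35], "rot": [0, 0, 0], "gripper": 1}

```text
clock: 3.78
tool_pos: [0.552, 0.0553, 0.2499]
eef_rot: [-179.9, 0.0, 79.8]
contact_force: [0.8, 0.0, -0.6]
gripper_width: 0.001
grasp_force: 0.0
```

```bash
cat >> h.py <<'E'
C0=np.array([.5515,.0503,.123]);AX=np.array([.192,.981,0])
def look(f,s=7):
    """crop round the wheel, saved; crop rows of the line end for each click"""
    c=cap('wrist');u,v=fproj(c,C0+[0,0,.015]);u0,v0=int(u)-40,int(v)-45
    I=c['image'][v0:v0+80,u0:u0+80];cv2.imwrite('pics/'+f,cv2.resize(I[:,:,::-1],None,fx=s,fy=s,interpolation=cv2.INTER_CUBIC))
    for n in range(-5,4):
        a=n*np.radians(18);e=np.sin(a)*AX+np.array([0,0,np.cos(a)])
        print(n,*[tuple(int((p-o)*s) for p,o in zip(fproj(c,C0+r*e),(u0,v0))) for r in(.025,.011)])
E
python3 -c "
from h import *
look('w2.png')"
```

```text
-5 (280, 501) (282, 380)
-4 (280, 515) (282, 384)
-3 (281, 507) (282, 379)
-2 (281, 475) (283, 364)
-1 (282, 421) (283, 340)
0 (284, 350) (284, 310)
1 (285, 270) (284, 277)
2 (286, 192) (285, 244)
3 (287, 125) (285, 215)
```

View pics/w2.png

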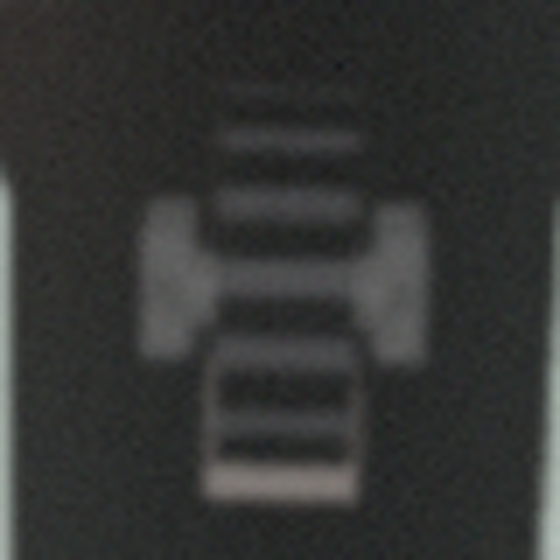

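The first stroke moved the line one click, from -3 to -2 (line at row 482, predicted 475). Now I'll repeat it one click at a time.

>>> carry_out:
  motion:
    - {"delta_pos": [-0.006, -0.03, -0.18], "rot": [0, 0, 0], "gripper": 1}
    - {"delta_pos": [-0.006, -0.03, -0.317], "rot": [0, 0, 0], "gripper": 1}
    - {"delta_pos": [-0.006, -0.03, -0.333], "rot": [0, 0, 0], "gripper": 1}
    - {"delta_pos": [-0.006, -0.03, -0.35], "rot": [0, 0, 0], "gripper": 1}
    - {"delta_pos": [-0.006, -0.03, -0.35], "rot": [0, 0, 0], "gripper": 1}
    - {"delta_pos": [-0.0045, -0.0225, -0.35], "rot": [0, 0, 0], "gripper": 1}
    - {"delta_pos": [-0.003, -0.015, -0.35], "rot": [0, 0, 0], "gripper": 1}
    - {"delta_pos": [-0.0015, -0.0075, -0.35], "rot": [0, 0, 0], "gripper": 1}
    - {"delta_pos": [0, 0, -0.35], "rot": [0, 0, 0], "gripper": 1}
    - {"delta_pos": [0, 0, -0.35], "rot": [0, 0, 0], "gripper": 1}
    - {"delta_pos": [0, 0, -0.3], "rot": [0, 0, 0], "gripper": 1}
    - {"delta_pos": [0, 0, -0.25], "rot": [0, 0, 0], "gripper": 1}

```text
clock: 5.32
tool_pos: [0.5527, 0.0553, 0.1761]
eef_rot: [-180.0, -0.0, 79.8]
contact_force: [-0.1, 0.2, 0.4]
gripper_width: 0.001
grasp_force: 0.0
```

>>> carry_out:
  motion:
    - {"delta_pos": [-0.006, -0.03, 0], "rot": [0, 0, 0], "gripper": 1}
    - {"delta_pos": [-0.006, -0.03, -0.067], "rot": [0, 0, 0], "gripper": 1}
    - {"delta_pos": [-0.006, -0.03, -0.083], "rot": [0, 0, 0], "gripper": 1}
    - {"delta_pos": [-0.006, -0.03, -0.1], "rot": [0, 0, 0], "gripper": 1}
    - {"delta_pos": [-0.006, -0.03, -0.1], "rot": [0, 0, 0], "gripper": 1}
    - {"delta_pos": [-0.0045, -0.0225, -0.1], "rot": [0, 0, 0], "gripper": 1}
    - {"delta_pos": [-0.003, -0.015, -0.1], "rot": [0, 0, 0], "gripper": 1}
    - {"delta_pos": [-0.0015, -0.0075, -0.1], "rot": [0, 0, 0], "gripper": 1}
    - {"delta_pos": [0, 0, -0.1], "rot": [0, 0, 0], "gripper": 1}
    - {"delta_pos": [0, 0, -0.1], "rot": [0, 0, 0], "gripper": 1}
    - {"delta_pos": [0, 0, 0.05], "rot": [0, 0, 0], "gripper": 1}
    - {"delta_pos": [0, 0, 0.25], "rot": [0, 0, 0], "gripper": 1}

```text
clock: 6.82
tool_pos: [0.5524, 0.0552, 0.2499]
eef_rot: [-179.9, 0.0, 79.8]
contact_force: [1.6, -0.3, 0.4]
gripper_width: 0.002
grasp_force: 0.0
```

>>> carry_out:
  motion:
    - {"delta_pos": [0, 0, 0], "rot": [0, 0, 0], "gripper": 1}
    - {"delta_pos": [0, 0, 0], "rot": [0, 0, 0], "gripper": 1}

```text
clock: 7.08
tool_pos: [0.5531, 0.0553, 0.2497]
eef_rot: [180.0, -0.0, 79.8]
contact_force: [0.4, 0.2, -0.3]
gripper_width: 0.0
grasp_force: 0.0
```

```bash
python3 -c "
from h import *
look('w3.png')
cap('top','t3.png');print(manip.state()['tool_pos'])"
```

```text
-5 (283, 496) (284, 374)
-4 (282, 510) (284, 379)
-3 (283, 502) (284, 374)
-2 (283, 469) (285, 359)
-1 (284, 415) (285, 335)
0 (285, 344) (286, 305)
1 (286, 265) (286, 272)
2 (287, 187) (286, 239)
3 (288, 120) (287, 210)
[0.55232009 0.05525201 0.24877669]
```

View pics/w3.png

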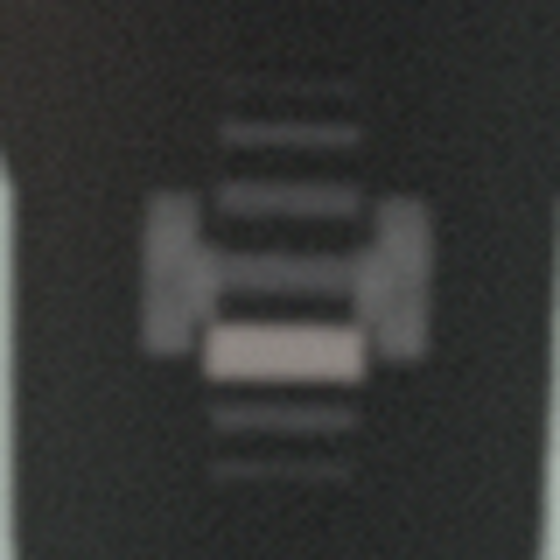

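The line is now at row 350, against 344 predicted for straight up, and level with the pointers. I'll move above the button and check the wheel from the fixed cameras.

>>> carry_out:
  motion:
    - {"delta_pos": [-0.072, -0.361, 0], "rot": [0, 0, 0], "gripper": 1}
    - {"delta_pos": [-0.072, -0.361, 0], "rot": [0, 0, 0], "gripper": 1}
    - {"delta_pos": [-0.072, -0.361, -0.15], "rot": [0, 0, 0], "gripper": 1}
    - {"delta_pos": [-0.072, -0.361, -0.3], "rot": [0, 0, 0], "gripper": 1}
    - {"delta_pos": [-0.072, -0.361, -0.3], "rot": [0, 0, 0], "gripper": 1}

```text
clock: 7.8
tool_pos: [0.5282, -0.0529, 0.1566]
eef_rot: [-179.5, 0.0, 79.8]
contact_force: [-0.7, 0.1, -0.1]
gripper_width: 0.003
grasp_force: 0.0
```

Run:
```python
from h import *
b=cap('scene');t=cap('top');w=cap('wrist')
def crop(c,pj,X,h,s):
    u,v=[int(k) for k in pj(c,X)];return cv2.resize(c['image'][v-h:v+h,u-h:u+h],(s,s),interpolation=cv2.INTER_CUBIC),(u-h,v-h),s/2/h
P=C0+[0,0,.015];outs=[]
for c,pj,X,h in((b,proj,P,22),(t,proj,P,22),(w,fproj,np.array([.545,.02,.12]),70)):
    I,o,k=crop(c,pj,X,h,266);outs.append(I)
    if h==22:
        for n in(-1,0,1):
            a=n*np.radians(18);print(n,[int((p-q)*k) for p,q in zip(pj(c,C0+.025*(np.sin(a)*AX+np.array([0,0,np.cos(a)]))),o)])
cv2.imwrite('pics/chk.png',np.hstack(outs)[:,:,::-1]);print(manip.state()['tool_pos'])
```

```text
-1 [122, 103]
0 [134, 118]
1 [146, 138]
-1 [154, 133]
0 [138, 129]
1 [121, 127]
[ 0.53187389 -0.05291368  0.16139015]
```

View pics/chk.png

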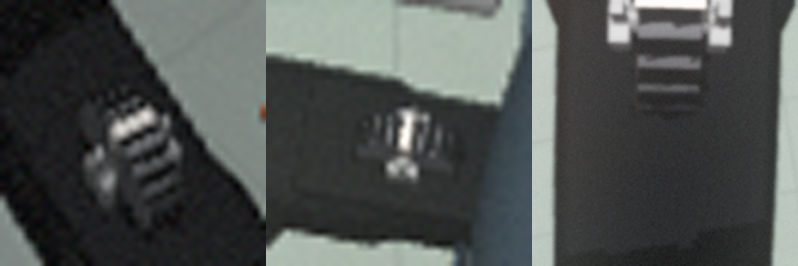

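The top view shows the line at (142,130) against (138,129) predicted for zero, directly over the pointer. The scene view agrees. Now the button press.

>>> carry_out:
  motion:
    - {"delta_pos": [0, 0, -0.1], "rot": [0, 0, 0], "gripper": 1}
    - {"delta_pos": [0, 0, -0.12], "rot": [0, 0, 0], "gripper": 1}
    - {"delta_pos": [0, 0, -0.13], "rot": [0, 0, 0], "gripper": 1}
    - {"delta_pos": [0, 0, -0.14], "rot": [0, 0, 0], "gripper": 1}
    - {"delta_pos": [0, 0, -0.14], "rot": [0, 0, 0], "gripper": 1}
    - {"delta_pos": [0, 0, -0.14], "rot": [0, 0, 0], "gripper": 1}

```text
clock: 8.7
tool_pos: [0.5317, -0.0528, 0.1217]
eef_rot: [179.8, -0.0, 79.8]
contact_force: [-8.5, 1.0, 25.2]
gripper_width: -0.002
grasp_force: 12.6
```

The force jumped to 25 N at z=0.1217, which means the button (top about 0.128, 6 mm travel) is at its stop. Lifting off.

>>> carry_out:
  motion:
    - {"delta_pos": [0, 0, 0.02], "rot": [0, 0, 0], "gripper": 1}
    - {"delta_pos": [0, 0, 0.1], "rot": [0, 0, 0], "gripper": 1}
    - {"delta_pos": [0, 0, 0.3], "rot": [0, 0, 0], "gripper": 1}
    - {"delta_pos": [0, 0, 0.45], "rot": [0, 0, 0], "gripper": 1}
    - {"delta_pos": [-0.5, 0, 0.45], "rot": [0, 0, 0], "gripper": 1}
    - {"delta_pos": [-0.5, 0, 0.45], "rot": [0, 0, 0], "gripper": 1}
    - {"delta_pos": [-0.5, 0, 0.45], "rot": [0, 0, 0], "gripper": 1}
    - {"delta_pos": [-0.5, 0, 0.45], "rot": [0, 0, 0], "gripper": 1}

```text
clock: 9.7
tool_pos: [0.3802, -0.053, 0.2546]
eef_rot: [179.9, -0.0, 79.8]
contact_force: [0.6, -0.2, -0.5]
gripper_width: 0.003
grasp_force: 0.0
```

Run:
```python
from h import *
b=cap('scene');t=cap('top')
o=[]
for c,n in((b,'scene.png'),(t,'top.png')):
    old=cv2.imread('pics/'+n)[:,:,::-1];P=[int(k) for k in proj(c,np.array([.541,0,.12]))]
    for im in(old,c['image']): o.append(cv2.resize(im[P[1]-50:P[1]+50,P[0]-66:P[0]+66],(396,300),interpolation=cv2.INTER_CUBIC))
cv2.imwrite('pics/fin.png',np.vstack([np.hstack(o[:2]),np.hstack(o[2:])])[:,:,::-1])
u,v=[int(k) for k in proj(b,np.array([.531,-.0535,.128]))];print(world(b,u,v),np.median(b['depth'][v-2:v+3,u-2:u+3]),manip.state()['clock'])
```

```text
[ 0.53206697 -0.0541957   0.12859032] 0.93925077 9.8
```

View pics/fin.png

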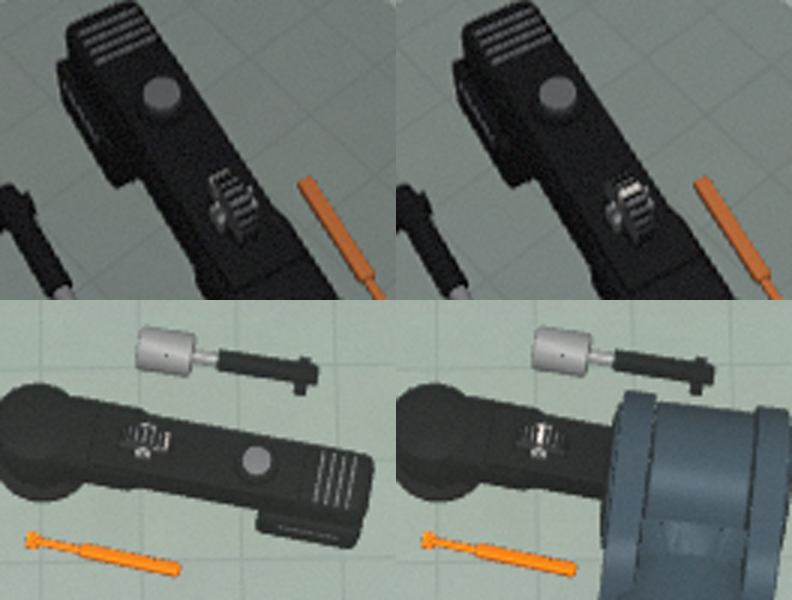

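The before/after views show the polisher in the same place, the white line over the pointer (top right view at (541,435)), and the button out at 0.1286. Handing in.

```bash
python3 -c "
from plant import manip
print(manip.hand_in())"
```

```text
the job is handed in; nothing more can be done
None
```

I turned the thumbwheel three clicks until its white line stood in line with the pointers, then pressed the button to its stop; it sprang back, nothing visibly moved, and the job is handed in at about 10 s, with no verdict returned.

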